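# Raise a seized bench stop

### The job

One of the two aluminium bench stops in the perforated board sits low and is seized in its hole. A straight pull will not shift it: work it up by twisting it back and forth while you pull, until its top is level with the top of the other stop, and leave it with its flat faces square in line with the other stop's. Then let go of it; leave the other stop and everything else as it is.

Things in the scene. Friction and masses are not known exactly. Their poses are not given: they have to be found in the camera images.
- stop: The seized bench stop, plain aluminium: a 20 mm round shank, upright in its hole, under a block head 36 mm long, 22 mm thick and 28 mm high with two flat upright faces. Origin: on its axis, at the board's upper face when it starts; x along the head's 36 mm length, y across its 22 mm thickness, z up. The head starts 8 mm clear of the board; its faces start up to 25 degrees out of line.
- stop_top (a point): Centre of the seized stop's top face, on its axis, 36 mm above its origin; axes as the stop's. The head spans 28 mm down from here; grip it across its 22 mm thickness. Turning it takes 0.4 N m either way. A straight pull holds fast to over 120 N. Pulled while it turns, either way, it rises up to 3 mm for each radian turned; at 2 mm per radian the pull stays near 10 N. It stays where it is left.
- mate: The other stop, identical, already set to the wanted height, 18 to 26 mm above the seized one. It is stiff: do not move it. Origin and axes as for the seized stop: x along its head's 36 mm length, z up. It stands 160 mm from the seized one, in the same row of holes; which is on which side varies.
- mate_top (a point): Centre of the other stop's top face, on its axis: the height wanted; axes as that stop's.
- board: Perforated plywood board, 320 x 420 x 30 mm, screwed to the bench, with rows of 20 mm holes. Origin: centre of its underside; x along its 320 mm side, y along its 420 mm side. The two stops stand at x = +70 mm, y = +80 and -80 mm in the board's frame; nothing else stands within 70 mm of them.
- panel: Bystander: plywood panel 130 x 190 x 12 mm, lying loose on the board. Origin: centre of its underside.
- sanding_block: Bystander: cork sanding block 50 x 90 x 32 mm, lying loose on the board. Origin: centre of its underside.
- glue_bottle: Bystander: white glue bottle, 60 mm across, 150 mm tall, standing on the bench. Origin: centre of its underside.
- screwdriver: Bystander: orange-handled screwdriver lying on the bench. Origin: under its middle.

How it is judged:
At the end, for the whole second after the job is handed in: The seized stop's top is within 3 mm of the height of the other stop's top, its flat faces are within 7 degrees of the other's direction, and it stands still, released (z of stop_top in the frame of mate_top between -0.003 and 0.003 m and angle between the x axis of stop and the x axis of mate, either way round below 0.12 rad and linear speed of stop below 0.005 m/s); the robot touches nothing.
It fails at once if the other stop is pushed down or pulled up more than 3 mm (distance of mate from where it was at the start of the episode above 0.003 m).
It fails at once if the panel, sanding block, glue bottle or screwdriver is moved more than 25 mm (distance of any of panel, sanding_block, glue_bottle, screwdriver from where it was at the start of the episode above 0.025 m).
It also fails if it takes over 56 s, if anything falls off the work surface, if the arm or the gripper's body presses on something with over 40 N, if the wrist force passes 120 N, or if a joint passes its speed limit or range.

### The arm

A 6-joint arm with a two-finger parallel gripper is mounted at the origin on the work surface. World frame = base frame: x ahead of the robot, y to its left, z up, the work surface at z = 0. Lengths are in m, angles in rad, forces in N, time in s.
With the tool pointing down it reaches from about 0.35 to 0.975 m from the base axis. Payload 4.9 kg.
Tool frame: the origin (TCP) lies at the very end of the fingers, on their centre line; the grasp point (between the pads) lies ctrl.grip_point_offset behind it (ctrl.grip_point_offset is the distance from the TCP to the grasp point, in m); z points along the fingers, y is the direction in which the jaws open and shut (so a half turn about z gives the same grasp; the last joint's range is limited). The gripper opens to 85 mm and grips with 20 to 120 N. Pads are 22 mm wide; open, the fingers measure 114 mm over their backs; the gripper's body (76 mm by 85 mm) begins 54 mm behind the grasp point. The pads swing forward as they close: fully open they stand 13 mm farther back than shut.
Start: joints at [1.165, 0.053, 1.613, -0, 1.476, -0.119], TCP at [0.177, 0.599, 0.231] pointing down, gripper open.
Joint ranges: [-3.01, 3.01], [-1.01, 2.22], [0.06, 2.58], [-1.02, 4.17], [0.09, 2.62], [-3.14, 3.14]. Speed limits (rad/s): [2.57, 2.57, 3.14, 3.14, 3.14, 3.14].

### API

Orientations are given as a rotation vector (axis times angle).
In Python, from station import ctrl gives the robot as it stands. The module is installed in compiled form; this text tells all that it offers.
- The arm moves only by the shell command python3 -m creep 'ROWS' [FORCE]. ROWS is JSON, a list of rows, each a list of 5 numbers: the closure in counts, from 0 (fully open) to 255 (shut), then the shift along the tool's x, y, z in mm, then the turn about the tool's z in rad. A call has 1 to 12 rows; each row is the pose to reach, as a shift and turn from the pose commanded when the call began, along the tool's axes at that moment; what a row does not reach only later rows make up. A row lasts 1/12 s, in which the tool goes at most 41.7 mm and 7.16 degrees, less where a joint would pass 70% of its speed; a pose out of reach is approached as far as the arm can. A call with a gripper value outside its range is refused whole. The fingers move at their own pace and stop on an object; FORCE is the grip in N (left out, the last holds). Time passes only in rows, so rows that repeat a pose let the fingers close. It gives the time, the measured TCP pose, the force and the opening at its end, in the units of the state.
- ctrl.get_obs(): the state, without advancing time (a new reading comes with each control period).
- ctrl.get_image(name): name is "side" or "top"; returns the picture (400x640x3 uint8, red, green, blue); there is no depth.
- ctrl.calibration(name): a dict with "fx", "fy", "cx", "cy" (pixels), "R" (3x3) and "t" (3): a world point X has camera coordinates R X + t. Camera axes: x right, y down, z forward; pixel columns grow to the right and rows downward; lengths in m; the calibration is good to about 2 mm. A picture is of the moment at which its call begins. calibration takes no time and is no camera call.
- ctrl.finish_job(): hands the job in, once; it reports no verdict.
Trained networks look in the newest picture that a camera, given by its name, has taken for a name from the list of things; names that differ only in an ending like _2 or _b are one class to them, and where a whole thing is asked for, a point or a joint stands for the part that bears it (a point fixed in the world has none). Each returns a list of dicts, best first, with "conf" (0 to 1); they miss things now and then, are a little off and sometimes report something else, mostly with a low value. They report only what shows in the picture. A call takes as long as a camera call.
- ctrl.boxes_of(camera, label): "rect" ([left, top, width, height] in pixels, round what is visible of it).
- ctrl.outline_of(camera, label): "mask" (400x640 bool, what is visible of it) and "rect" ([left, top, width, height] in pixels, round what is visible of it).
The state is a dict: "t": time; "q": joint angles; "dq": joint speeds; "effort": joint torques, N m; "tool_pos": TCP position; "tool_rot": TCP orientation; "contact_force": force on the tool from outside, world axes, zero at the start; "wrist_torque": the same for the moment, N m; "opening": finger opening in m.
Only numpy, scipy, OpenCV 4.12 (cv2) and the standard library are available. Lean on these libraries where they do the work, as an engineer would, in place of code of your own. Each camera call takes 0.05 s, during which the arm holds its last target. There are 200 camera calls.

## Working session

There is one attempt and no reset: what is moved stays moved. The work goes in short steps, Python scripts to look and compute and a shell command to move; the robot and the scene stay as the last step left them, time stands still between calls to the robot, and variables do not carry over. Pictures are saved under pics/ and viewed, about 8 in all and at most 12, crops included, and the job is handed in when it is done.

```bash
mkdir -p pics; python3 - <<'E'
from station import ctrl
import cv2,numpy as np
o=ctrl.get_obs(); print({k:np.round(v,4).tolist() for k,v in o.items()}, ctrl.grip_point_offset)
for c in("top","side"):
    im=ctrl.get_image(c); cv2.imwrite(f"pics/{c}0.png",im[:,:,::-1])
    k=ctrl.calibration(c); print(c,{a:np.round(b,4).tolist() for a,b in k.items()})
    for l in("stop","mate","stop_top","board","panel","sanding_block"):
        print(l,[(round(d["conf"],2),np.round(d["rect"],1).tolist()) for d in ctrl.boxes_of(c,l)])
E
```

```text
{'t': 0.0, 'q': [1.165, 0.0534, 1.6143, -0.0001, 1.476, -0.119], 'dq': [-0.001, -0.0012, 0.0025, 0.0, -0.0011, -0.0007], 'effort': [-0.0021, -39.3676, -37.0172, -0.0002, 0.007, 0.0], 'tool_pos': [0.1766, 0.5989, 0.23], 'tool_rot': [-0.4489, -3.1089, 0.0032], 'contact_force': [0.212, -0.2567, 0.1743], 'wrist_torque': [0.0684, -0.0026, -0.0162], 'opening': 0.0851} 0.0187
top {'fx': 377.7686, 'fy': 377.7686, 'cx': 315.6845, 'cy': 195.3278, 'R': [[-0.0148, -0.9999, -0.0012], [-0.9858, 0.0148, -0.1671], [0.1671, -0.0013, -0.9859]], 't': [-0.0114, 0.493, 1.1506]}
stop [(0.48, [293.1, 177.2, 13.5, 8.1])]
mate [(0.42, [343.4, 177.2, 14.6, 10.9])]
stop_top [(0.71, [257.5, 222.3, 30.0, 18.7])]
board [(0.76, [250.1, 150.4, 140.5, 113.0]), (0.41, [133.1, 179.7, 8.0, 62.3])]
panel [(0.72, [301.3, 208.9, 65.9, 50.4])]
sanding_block [(0.58, [260.5, 222.2, 28.3, 17.6])]
side {'fx': 455.008, 'fy': 455.008, 'cx': 319.9268, 'cy': 196.1174, 'R': [[-0.9022, -0.4309, 0.0186], [-0.3226, 0.6454, -0.6924], [0.2864, -0.6306, -0.7213]], 't': [0.4513, 0.2066, 1.4868]}
stop [(0.52, [299.3, 193.6, 9.9, 14.5])]
mate [(0.65, [325.4, 163.5, 8.3, 15.9])]
stop_top [(0.4, [298.9, 201.4, 10.9, 6.6])]
board [(0.85, [263.1, 151.6, 136.3, 111.9]), (0.46, [386.8, 104.2, 17.0, 34.4])]
panel [(0.71, [331.8, 180.8, 60.3, 46.5])]
sanding_block [(0.64, [322.2, 222.1, 26.3, 26.7]), (0.47, [215.5, 331.6, 66.7, 29.9])]
```

```bash
python3 - <<'E'
import cv2,numpy as np
t=cv2.imread("pics/top0.png");s=cv2.imread("pics/side0.png")
a=cv2.resize(t[140:275,235:405],None,fx=4.7,fy=4.2,interpolation=cv2.INTER_CUBIC)
cv2.imwrite("pics/tc.png",cv2.resize(t[160:200,280:370],None,fx=8,fy=8,interpolation=cv2.INTER_CUBIC))
cv2.imwrite("pics/sc.png",cv2.resize(s[140:220,270:370],None,fx=7,fy=7,interpolation=cv2.INTER_CUBIC))
E
```

```text
(no output)
```

View pics/top0.png

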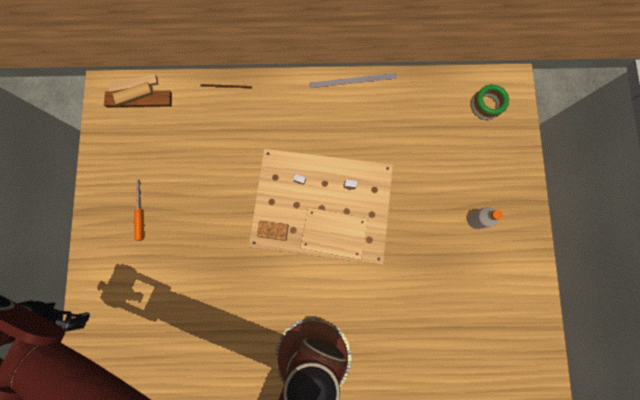

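View pics/tc.png

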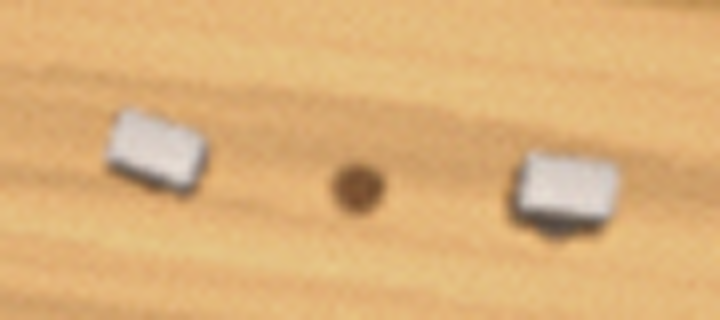

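View pics/sc.png

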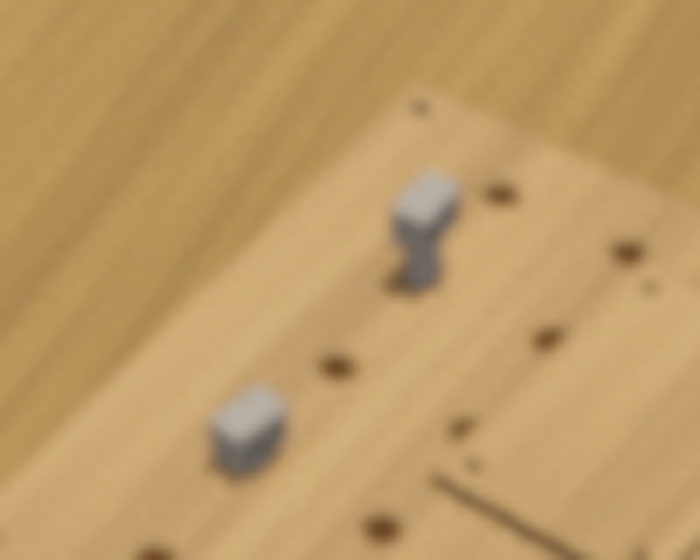

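The top view shows the seized stop on the left at about (299.6, 178.4). The mate is on the right at (351, 183); its shank shows, so it is the higher one. The side view agrees. Next I'll fit a silhouette model to both views.

```bash
cat > fit.py <<'E'
from station import ctrl
import cv2,numpy as np
from scipy.optimize import minimize
ROI={"top":(285,165,80,32),"side":(290,155,50,60)}; S=8
def alpha(im,roi):
    u,v,w,h=roi; p=im[v:v+h,u:u+w].astype(float)
    sat=(p.max(2)-p.min(2))/(p.max(2)+1); return np.clip(1-sat/np.median(sat),0,1)
def proj(k,X): 
    c=X@k["R"].T+k["t"]; return c[:,:2]/c[:,2:]*[k["fx"],k["fy"]]+[k["cx"],k["cy"]]
A=np.linspace(0,2*np.pi,25)
def parts(x,y,yaw,zt):
    c,s=np.cos(yaw),np.sin(yaw); R=np.array([[c,-s],[s,c]])
    b=np.array([[18,11],[-18,11],[-18,-11],[18,-11]])*1e-3@R.T+[x,y]
    cyl=np.c_[np.cos(A),np.sin(A)]*.01+[x,y]
    f=lambda q,z:np.c_[q,np.full(len(q),z)]
    return [np.r_[f(b,zt),f(b,zt-.028)],np.r_[f(cyl,zt-.028),f(cyl,.03)]]
def render(k,roi,stops,off):
    u,v,w,h=roi; m=np.zeros((h*S,w*S),np.uint8)
    for st in stops:
        for P in parts(*st):
            q=(proj(k,P)+off-[u,v]+.5)*S-.5
            cv2.fillConvexPoly(m,np.round(cv2.convexHull((q*16).astype(np.float32))).astype(np.int32),255,cv2.LINE_AA,4)
    return cv2.GaussianBlur(cv2.resize(m,(w,h),interpolation=cv2.INTER_AREA)/255.,(0,0),.5)
def stops(p): # x,y seized, yaw seized, z seized, mate yaw, z mate, row dir (mate = seized+.16*dir)
    x,y,a,z,b,zm,r=p[:7]
    return [(x,y,a,z),(x+.16*np.cos(r),y+.16*np.sin(r),b,zm)]
def fit(ims,p0,reg):
    K={c:ctrl.calibration(c) for c in ims}; al={c:alpha(ims[c],ROI[c]) for c in ims}
    sc=np.array([.004,.004,.1,.004,.1,.006,.05]+[.6]*4)
    p0=np.r_[p0,np.zeros(4)]
    def cost(d):
        p=p0+d*sc; e=0
        for i,c in enumerate(("top","side")):
            e+=((render(K[c],ROI[c],stops(p),p[7+2*i:9+2*i])-al[c])**2).sum()
        return e+(((p-reg)[np.isfinite(reg)]/.002)**2).sum()*1+.5*(p[7:]**2/.7**2).sum()
    best=None
    for s in range(3):
        d0=np.random.default_rng(s).normal(0,.5,11)
        r=minimize(cost,d0,method="Powell",options=dict(maxiter=30,xtol=1e-3,ftol=1e-5))
        p=p0+r.x*sc; print(round(r.fun,2),np.round(p,4).tolist())
        if best is None or r.fun<best[0]: best=(r.fun,p)
    return best[1],{c:al[c] for c in al},K
E
python3 - <<'E'
from fit import *
ims={c:cv2.imread(f"pics/{c}0.png")[:,:,::-1] for c in("top","side")}
K=ctrl.calibration("top")
def back(u,v,z):
    d=K["R"].T@np.array([(u-K["cx"])/K["fx"],(v-K["cy"])/K["fy"],1]); C=-K["R"].T@K["t"]; return (C+d*(z-C[2])/d[2])[:2]
a=back(299.6,178.4,.066);b=back(350.9,183,.088);print(a,b,np.linalg.norm(a-b))
row=np.arctan2(*(b-a)[::-1]); n=np.nan
# board edge direction
e=back(391,165,.03)-back(265,150,.03); print("row",row,"edge",np.arctan2(*e[::-1]))
p0=[*a,row-.25,.066,row,.088,row]
reg=np.array([n,n,n,.066,n,n,n]+[n]*4)
p,al,_=fit(ims,p0,reg)
out=[]
for i,c in enumerate(("top","side")):
    r=render(_[c],ROI[c],stops(p),p[7+2*i:9+2*i]); f=lambda m:cv2.resize((m*255).astype(np.uint8),None,fx=4,fy=4,interpolation=0)
    out.append(np.vstack([f(al[c]),f(r)]))
h=max(o.shape[0] for o in out); out=[cv2.copyMakeBorder(o,0,h-o.shape[0],0,8,0,value=128) for o in out]
cv2.imwrite("pics/fit0.png",np.hstack(out))
E
```

```text
[0.5427887  0.03053989] [ 0.52134356 -0.12656712] 0.15856388493327786
row -1.7064581097602518 edge -1.708228220399967
65.55 [0.5406, 0.0328, -1.6166, 0.0655, -1.4745, 0.0819, -1.6975, 0.1388, -1.4528, -0.28, -0.8848]
63.46 [0.5466, 0.0322, -1.8732, 0.0649, -1.5675, 0.0847, -1.7138, 0.0553, -0.058, 0.7287, -0.2589]
62.59 [0.5454, 0.032, -1.8469, 0.0648, -1.4884, 0.0839, -1.7079, -0.029, -0.3687, 0.4461, -0.3199]
```

View pics/fit0.png

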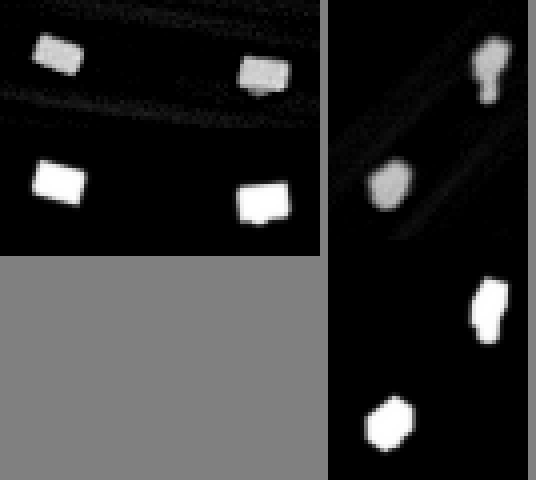

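The gray mask is clean but only peaks at about 0.85. I'll normalise it and use a smoother optimiser.

```bash
cat >> fit.py <<'E'
from scipy.optimize import least_squares
def fit2(ims,p0,zs=.066,zsig=.0015,blur=.6,verbose=True):
    K={c:ctrl.calibration(c) for c in ims}; al={}
    for c in ims:
        a=alpha(ims[c],ROI[c]); a=np.clip((a-.12)/(np.percentile(a[a>.5],70)-.12),0,1); al[c]=a
    sc=np.array([.004,.004,.1,.004,.1,.006,.05]+[.6]*4)
    p0=np.r_[p0,np.zeros(4)]; g=lambda m:cv2.GaussianBlur(m,(0,0),blur).ravel()
    def res(d):
        p=p0+d*sc
        e=[g(render(K[c],ROI[c],stops(p),p[7+2*i:9+2*i])-al[c]) for i,c in enumerate(("top","side"))]
        return np.r_[e[0],e[1],(p[3]-zs)/zsig*.3,p[7:]/.7*.3]
    best=None
    for s in range(6):
        r=least_squares(res,np.random.default_rng(s).normal(0,.5,11),diff_step=.03,x_scale=1.0,method="trf",max_nfev=60)
        r=least_squares(res,r.x+1e-9,jac=lambda d:np.array([(res(d+h)-res(d-h))/.1 for h in np.eye(11)*.05]).T,max_nfev=60)
        p=p0+r.x*sc
        if verbose: print(round(r.cost,3),np.round(p,4).tolist())
        if best is None or r.cost<best[0]: best=(r.cost,p)
    return best[1]
E
python3 - <<'E'
from fit import *
ims={c:cv2.imread(f"pics/{c}0.png")[:,:,::-1] for c in("top","side")}
p=fit2(ims,[.5428,.0305,-1.90,.066,-1.66,.088,-1.707])
print("seized-mate yaw deg",np.degrees(p[2]-p[4]),"rise mm",(p[5]-p[3])*1e3)
E
```

```text
15.987 [0.5454, 0.0259, -1.7701, 0.0623, -1.5064, 0.0828, -1.7098, -1.9207, -0.4159, -0.1588, 0.3449]
15.929 [0.5422, 0.0309, -1.7198, 0.0618, -1.4692, 0.0822, -1.709, -0.3943, -1.5181, -0.2445, -0.8907]
15.841 [0.547, 0.028, -1.8234, 0.061, -1.4948, 0.0823, -1.7101, -1.2938, -0.0035, 0.493, -0.0059]
15.93 [0.5416, 0.0312, -1.7779, 0.0615, -1.489, 0.0823, -1.7096, -0.2932, -1.7152, -0.4477, -0.9887]
15.808 [0.5456, 0.0305, -1.7981, 0.0622, -1.4537, 0.0828, -1.7096, -0.4787, -0.3816, 0.5019, -0.3644]
15.767 [0.5462, 0.0303, -1.8162, 0.0614, -1.4948, 0.0821, -1.7096, -0.5652, -0.2566, 0.6183, -0.4557]
seized-mate yaw deg -18.415973010847527 rise mm 20.667807527988018
```

```bash
python3 - <<'E'
import cv2
t=cv2.imread("pics/top0.png");s=cv2.imread("pics/side0.png")
print(t[172:188,291:309,0]);print(t[176:194,342:360,0]);print(s[160:184,322:340,0]);print(s[190:212,296:314,0])
E
```

```text
[[115 115 113 111 118 115 112 115 115 111 114 117 112 112 112 111 115 106]
 [106 109 116 116 130 141 136 119 112 113 117 111 108 113 118 113 109 112]
 [106 103 104 116 170 181 167 144 131 119 120 108 110 108 107 113 111 116]
 [109 110 108 142 186 191 188 188 175 165 140 140 121 115 108 111 108 110]
 [109 105 130 174 197 198 196 194 194 188 191 188 168 143 117 114 111 110]
 [109 113 132 183 199 193 199 198 196 197 200 198 190 182 143 113 109 105]
 [111 119 149 190 202 196 203 200 201 197 199 203 198 186 139 105 108 111]
 [113 128 156 179 189 197 201 202 201 203 200 199 203 184 120 108 112 115]
 [119 115 111 110 129 163 186 194 203 209 208 210 202 156 103 103 114 113]
 [114 109  89  74  76  90 113 139 170 182 200 204 190 135  96 105 117 114]
 [101 104 102  97  85  73  68  77  94 116 153 178 168 117 107 116 121 119]
 [107 106 108 106 105 101  88  70  64  78  94 107  96  85 106 117 120 118]
 [112 114 113 111 115 106 111 103  99  97  97  85  90  99 109 114 114 119]
 [116 120 116 119 117 122 114 119 119 110 115 103 106 115 110 111 111 109]
 [121 125 123 122 121 119 122 120 115 114 122 119 
[... 4203 characters left out ...]
 91  87  95 104 108 111]
 [109 110 109 105  98  95 105 112 111 102  90  86  85  91  98 106 108 110]
 [110 110 108 103  96  94  92  97  97  89  85  84  84  85  94 107 111 112]
 [110 109 107  98  90  87  90  92  92  88  91  87  85  86  98 110 114 119]
 [110 110 105  91  80  82  83  90  92  88  89  88  90  97 108 112 117 118]
 [111 107 104  95  90  82  80  84  83  83  86  91  98 106 112 117 119 120]
 [108 107 107 104 101  96  83  81  84  88  92 101 108 112 115 120 121 121]
 [107 107 108 107 108 107  97  93  96  99 103 106 113 116 117 120 121 121]
 [109 108 108 109 113 112 107 106 104 107 109 115 116 119 120 123 121 119]
 [108 108 110 112 111 110 107 108 108 109 113 116 120 121 120 121 119 119]]
```

```bash
cat > fit3.py <<'E'
from fit import *
def rend(k,roi,st,off,lev,bl):
    u,v,w,h=roi; m=np.full((h*S,w*S),lev[0],np.float32)
    def fill(P,l):
        t=np.zeros((h*S,w*S),np.uint8); q=(proj(k,P)+off-[u,v]+.5)*S-.5
        cv2.fillConvexPoly(t,np.round(cv2.convexHull(q.astype(np.float32))*16).astype(np.int32),255,cv2.LINE_AA,4)
        a=t/np.float32(255); m[:]=m*(1-a)+l*a
    for s in st:
        H,C=parts(*s); fill(C,lev[2]); fill(H,lev[2]); fill(H[:4],lev[1])
    m=cv2.GaussianBlur(m,(0,0),abs(bl)*S+.1)
    return cv2.resize(m,(w,h),interpolation=cv2.INTER_AREA)
# free: x,y,a,z,b,zm,r, offs4, levels 3+3, blur 2
def fit3(ims,p0,zs=.066,zsig=.001,seeds=3,rsig=None,out=None):
    K={c:ctrl.calibration(c) for c in ims}
    B={c:ims[c][:,:,2].astype(np.float32)[ROI[c][1]:ROI[c][1]+ROI[c][3],ROI[c][0]:ROI[c][0]+ROI[c][2]] for c in ims}
    sc=np.array([.004,.004,.1,.004,.1,.004,.05]+[.6]*4+[5,10,10]*2+[.2,.3])
    P0=np.r_[p0,np.zeros(4),113,200,75,113,164,90,.5,1.0]; n=len(P0)
    dil={}
    for i,c in enumerate(("top","side")):   # weight only near the stops
        r=rend(K[c],ROI[c],stops(P0),[0,0],[0,1,1],.3)>.05; dil[c]=cv2.dilate(r.astype(np.uint8),np.ones((7,7)))>0
    def im(p,i,c): return rend(K[c],ROI[c],stops(p),p[7+2*i:9+2*i],p[11+3*i:14+3*i],p[17+i])
    def res(d):
        p=P0+d*sc
        e=[((im(p,i,c)-B[c])[dil[c]]/10) for i,c in enumerate(("top","side"))]
        return np.r_[e[0],e[1],(p[3]-zs)/zsig*2,p[7:11]/.6*2]
    J=lambda d:np.array([(res(d+h)-res(d-h))/.1 for h in np.eye(n)*.05]).T
    best=None
    for s in range(seeds):
        r=least_squares(res,np.random.default_rng(s).normal(0,.4,n),jac=J,max_nfev=60); p=P0+r.x*sc
        print(round(r.cost,2),np.round(p[:11],4).tolist(),np.round(p[11:],2).tolist())
        if best is None or r.cost<best[0]: best=(r.cost,p)
    p=best[1]
    print("seized-mate yaw deg %.1f rise mm %.1f"%(np.degrees(p[2]-p[4]),(p[5]-p[3])*1e3))
    if out:
        f=lambda m:cv2.resize(np.clip(m,0,255).astype(np.uint8),None,fx=4,fy=4,interpolation=0)
        o=[np.vstack([f(B[c]),f(im(p,i,c))]) for i,c in enumerate(("top","side"))]
        h=max(x.shape[0] for x in o); cv2.imwrite(out,np.hstack([cv2.copyMakeBorder(x,0,h-x.shape[0],0,8,0,value=128) for x in o]))
    return p
E
python3 - <<'E'
from fit3 import *
ims={c:cv2.imread(f"pics/{c}0.png")[:,:,::-1] for c in("top","side")}
fit3(ims,[.5428,.0305,-1.90,.066,-1.66,.088,-1.707],out="pics/fit1.png")
E
```

```text
468.89 [0.5442, 0.0335, -1.9257, 0.0656, -1.712, 0.0898, -1.7135, 0.3514, -0.0408, 0.1407, 0.5836] [113.63, 194.24, 51.71, 111.62, 171.52, 83.82, 0.57, 1.22]
470.09 [0.5447, 0.0335, -1.934, 0.0656, -1.713, 0.0896, -1.7136, 0.3343, 0.089, 0.3124, 0.5864] [113.55, 193.95, 54.01, 111.55, 169.7, 85.08, 0.55, 1.12]
471.78 [0.5424, 0.0326, -1.9358, 0.0653, -1.7122, 0.0901, -1.7146, 0.0181, -0.65, -0.3764, 0.5455] [113.69, 193.97, 52.57, 111.57, 171.03, 84.25, 0.55, 1.19]
seized-mate yaw deg -12.2 rise mm 24.1
```

View pics/fit1.png

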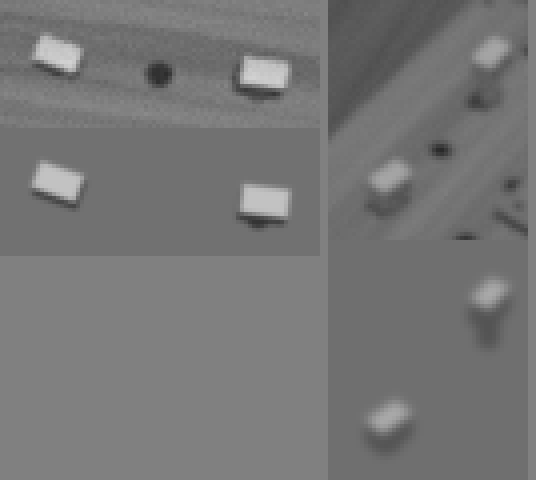

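The fit is good. The mate's yaw of -1.712 matches the row direction of -1.7135, and the seized stop is about 12° off. The rise needed is about 24 mm. Now the approach.

```bash
cat > plan.py <<'E'
from station import ctrl
import numpy as np,sys
from scipy.spatial.transform import Rotation as Ro
def plan(x,y,z,yaw):
    o=ctrl.get_obs(); R=Ro.from_rotvec(o["tool_rot"]); M=R.as_matrix()
    print("pos",np.round(o["tool_pos"],4),"yawx",round(np.arctan2(M[1,0],M[0,0]),4),"toolz",np.round(M[:,2],4),"q",np.round(o["q"],3),"F",np.round(o["contact_force"],1),"T",np.round(o["wrist_torque"],2),"open",round(o["opening"],4))
    d=M.T@(np.array([x,y,z])-o["tool_pos"])*1e3
    for k in (0,np.pi,-np.pi):
        dy=yaw+k-np.arctan2(M[1,0],M[0,0]); dy=(dy+np.pi)%(2*np.pi)-np.pi
        print("shift mm",np.round(d,1),"turn",round(-dy,4))
if __name__=="__main__": plan(*map(float,sys.argv[1:5]))
E
python3 plan.py .5445 .0333 .12 -1.93
```

```text
pos [0.1768 0.5995 0.2313] yawx 2.8548 toolz [ 0.e+00  1.e-04 -1.e+00] q [ 1.165  0.053  1.613 -0.     1.476 -0.119] F [ 0.1 -0.   0.2] T [ 0.02 -0.01  0.01] open 0.085
shift mm [-512.8 -439.   111.3] turn -1.4984
shift mm [-512.8 -439.   111.3] turn 1.6432
shift mm [-512.8 -439.   111.3] turn 1.6432
```

```bash
R='[0,-513,-439,50,1.643]'; python3 -m creep '[[0,-513,-439,50,1.643],[0,-513,-439,50,1.643],[0,-513,-439,50,1.643],[0,-513,-439,50,1.643],[0,-513,-439,50,1.643],[0,-513,-439,50,1.643],[0,-513,-439,50,1.643],[0,-513,-439,50,1.643],[0,-513,-439,50,1.643],[0,-513,-439,50,1.643],[0,-513,-439,50,1.643],[0,-513,-439,50,1.643]]' 100; python3 plan.py .5445 .0333 .12 1.2116
```

```text
t: 1.7
tool_pos: [0.4493, 0.1794, 0.1947]
tool_rot: [2.454, 1.961, 0.002]
contact_force: [0.3, 0.7, 0.2]
opening: 0.0853
pos [0.4493 0.1794 0.1947] yawx 1.3485 toolz [ 1.2e-03  4.0e-04 -1.0e+00] q [ 0.226 -0.272  1.974  0.     1.438  0.448] F [0.3 0.7 0.2] T [ 0.02  0.   -0.07] open 0.0853
shift mm [-121.6  125.    74.7] turn 0.1369
shift mm [-121.6  125.    74.7] turn -3.0047
shift mm [-121.6  125.    74.7] turn -3.0047
```

```bash
python3 -m creep '[[0,-122,125,75,0.137],[0,-122,125,75,0.137],[0,-122,125,75,0.137],[0,-122,125,75,0.137],[0,-122,125,75,0.137],[0,-122,125,75,0.137],[0,-122,125,75,0.137],[0,-122,125,75,0.137]]'; python3 plan.py .5445 .0333 .036 1.2116; python3 - <<'E'
from station import ctrl
import cv2,numpy as np
a=[]
for c,(u,v,w,h) in(("top",(260,150,110,80)),("side",(270,140,110,80))):
    im=ctrl.get_image(c); cv2.imwrite(f"pics/{c}1.png",im[:,:,::-1]); a.append(cv2.resize(im[v:v+h,u:u+w,::-1],(385,280),interpolation=cv2.INTER_CUBIC))
cv2.imwrite("pics/c1.png",np.hstack(a))
E
```

```text
t: 2.37
tool_pos: [0.5444, 0.0358, 0.1198]
tool_rot: [-2.577, -1.797, -0.001]
contact_force: [-0.2, 0.1, -0.6]
opening: 0.0854
pos [0.5444 0.0358 0.1198] yawx 1.2179 toolz [ 2.e-04  4.e-04 -1.e+00] q [-0.071 -0.041  1.899  0.     1.283  0.282] F [-0.2  0.1 -0.6] T [-0.01 -0.03 -0.02] open 0.0854
shift mm [-2.4  1.  83.8] turn 0.0063
shift mm [-2.4  1.  83.8] turn -3.1353
shift mm [-2.4  1.  83.8] turn -3.1353
```

View pics/c1.png

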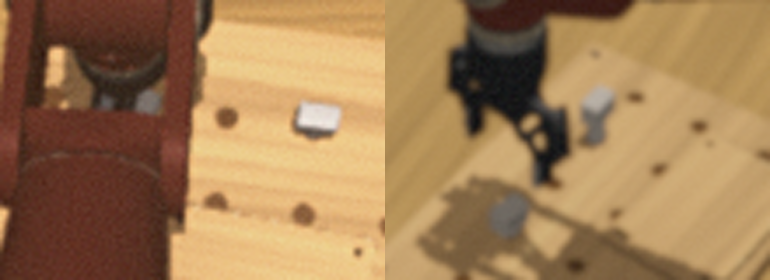

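The jaws straddle the seized stop: in the side crop the fingers are at (470,130) and (545,170), with the stop below at (508,215). Descending.

```bash
python3 -m creep '[[0,-1,0.5,20,0],[0,-1,0.5,40,0],[0,-1,0.5,60,0],[0,-1,0.5,75,0],[0,-1,0.5,83,0],[0,-1,0.5,83,0]]'; python3 plan.py .5445 .0333 .036 1.2116
```

```text
t: 2.97
tool_pos: [0.5429, 0.0353, 0.0349]
tool_rot: [-2.574, -1.798, 0.004]
contact_force: [-0.3, 0.7, 0.2]
opening: 0.0851
pos [0.5429 0.0353 0.0349] yawx 1.2193 toolz [-3.e-03  3.e-04 -1.e+00] q [-0.072  0.072  1.944  0.     1.129  0.28 ] F [-0.3  0.7  0.2] T [ 0.   -0.02  0.  ] open 0.0851
shift mm [-1.3  2.2 -1.1] turn 0.0077
shift mm [-1.3  2.2 -1.1] turn -3.1339
shift mm [-1.3  2.2 -1.1] turn -3.1339
```

```bash
python3 -m creep '[[0,-1.3,2,-1,0.008],[0,-1.3,2,-1,0.008],[255,-1.3,2,-1,0.008],[255,-1.3,2,-1,0.008],[255,-1.3,2,-1,0.008],[255,-1.3,2,-1,0.008],[255,-1.3,2,-1,0.008],[255,-1.3,2,-1,0.008],[255,-1.3,2,-1,0.008],[255,-1.3,2,-1,0.008],[255,-1.3,2,-1,0.008],[255,-1.3,2,-1,0.008]]' 20; python3 plan.py .5445 .0333 .036 1.2116
```

```text
t: 3.97
tool_pos: [0.545, 0.0327, 0.0378]
tool_rot: [-2.582, -1.785, 0.003]
contact_force: [-5.9, 1.0, 6.4]
opening: 0.0211
pos [0.545  0.0327 0.0378] yawx 1.2096 toolz [-3.1e-03  8.0e-04 -1.0e+00] q [-7.700e-02  7.200e-02  1.939e+00  1.000e-03  1.135e+00  2.840e-01] F [-5.9  1.   6.4] T [ 0.21  0.84 -0.04] open 0.0211
shift mm [ 0.4 -0.6  1.8] turn -0.002
shift mm [ 0.4 -0.6  1.8] turn 3.1396
shift mm [ 0.4 -0.6  1.8] turn 3.1396
```

Gripped at an opening of 21 mm with small side forces. I'll firm up the grip, then do a first test twist with a pull at 2 mm/rad.

```bash
python3 -m creep '[[255,0,-0.5,0,0],[255,0,-0.5,0,0],[255,0,-0.5,0,0],[255,0,-0.5,0,-0.06],[255,0,-0.5,-0.2,-0.16],[255,0,-0.5,-0.4,-0.28],[255,0,-0.5,-0.64,-0.4],[255,0,-0.5,-0.88,-0.52],[255,0,-0.5,-1.12,-0.64]]' 110; python3 plan.py .5445 .0333 .036 1.2116
```

```text
t: 4.72
tool_pos: [0.5452, 0.0328, 0.0379]
tool_rot: [-1.885, -2.512, -0.001]
contact_force: [0.4, 1.7, -2.7]
opening: 0.0203
pos [0.5452 0.0328 0.0379] yawx 1.8541 toolz [-2.e-04  1.e-03 -1.e+00] q [-7.700e-02  7.000e-02  1.940e+00  1.000e-03  1.132e+00 -3.600e-01] F [ 0.4  1.7 -2.7] T [ 0.16 -0.24 -0.39] open 0.0203
shift mm [ 0.7 -0.6  1.9] turn 0.6425
shift mm [ 0.7 -0.6  1.9] turn -2.4991
shift mm [ 0.7 -0.6  1.9] turn -2.4991
```

```bash
python3 -m creep '[[255,0,0,-0.3,-0.12],[255,0,0,-0.6,-0.24],[255,0,0,-0.9,-0.36],[255,0,0,-1.2,-0.48],[255,0,0,-1.5,-0.6],[255,0,0,-1.8,-0.72],[255,0,0,-2.1,-0.84],[255,0,0,-2.4,-0.96],[255,0,0,-2.7,-1.08],[255,0,0,-2.95,-1.2],[255,0,0,-3.2,-1.32],[255,0,0,-3.45,-1.44]]'; python3 plan.py .5445 .0333 .036 1.2116
```

```text
t: 5.72
tool_pos: [0.5456, 0.0337, 0.0416]
tool_rot: [-0.239, 3.132, 0.004]
contact_force: [1.8, 3.3, -2.2]
opening: 0.0198
pos [0.5456 0.0337 0.0416] yawx -2.9893 toolz [ 6.0e-04  2.9e-03 -1.0e+00] q [-0.076  0.065  1.938  0.003  1.138 -1.801] F [ 1.8  3.3 -2.2] T [ 0.73 -0.27 -0.39] open 0.0198
shift mm [ 1.1 -0.2  5.6] turn 2.0823
shift mm [ 1.1 -0.2  5.6] turn -1.0593
shift mm [ 1.1 -0.2  5.6] turn -1.0593
```

```bash
python3 - <<'E'
from station import ctrl
import cv2,numpy as np
a=[]
for c,(u,v,w,h) in(("top",(270,150,80,60)),("side",(270,150,80,60))):
    im=ctrl.get_image(c); cv2.imwrite(f"pics/{c}2.png",im[:,:,::-1]); a.append(cv2.resize(im[v:v+h,u:u+w,::-1],(400,300),interpolation=cv2.INTER_CUBIC))
cv2.imwrite("pics/c2.png",np.hstack(a))
E
```

```text
(no output)
```

View pics/c2.png

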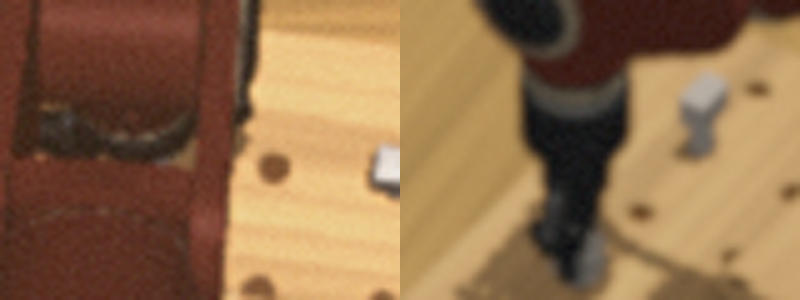

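```bash
python3 -m creep '[[255,0,0,-0.1,0.1],[255,0,0,-0.35,0.22],[255,0,0,-0.6,0.34],[255,0,0,-0.85,0.46],[255,0,0,-1.1,0.58],[255,0,0,-1.35,0.7],[255,0,0,-1.6,0.82],[255,0,0,-1.85,0.94],[255,0,0,-2.1,1.06],[255,0,0,-2.35,1.18],[255,0,0,-2.6,1.3],[255,0,0,-2.85,1.42]]'; python3 plan.py .5445 .0333 .036 1.2116
```

```text
t: 6.82
tool_pos: [0.5453, 0.0327, 0.0444]
tool_rot: [-1.875, -2.52, 0.0]
contact_force: [1.0, 1.0, -1.7]
opening: 0.0205
pos [0.5453 0.0327 0.0444] yawx 1.8621 toolz [-3.e-04  0.e+00 -1.e+00] q [-0.076  0.061  1.937  0.     1.144 -0.368] F [ 1.   1.  -1.7] T [ 0.37 -0.17  0.41] open 0.0205
shift mm [ 0.8 -0.6  8.4] turn 0.6505
shift mm [ 0.8 -0.6  8.4] turn -2.4911
shift mm [ 0.8 -0.6  8.4] turn -2.4911
```

```bash
python3 -m creep '[[255,0,0,-0.25,0.12],[255,0,0,-0.5,0.24],[255,0,0,-0.75,0.36],[255,0,0,-1.0,0.48],[255,0,0,-1.25,0.6],[255,0,0,-1.5,0.72],[255,0,0,-1.75,0.84],[255,0,0,-2.0,0.96],[255,0,0,-2.25,1.08],[255,0,0,-2.5,1.2],[255,0,0,-2.75,1.32],[255,0,0,-3.0,1.44]]'; python3 plan.py .5445 .0333 .036 1.2116
```

```text
t: 7.82
tool_pos: [0.5443, 0.033, 0.0469]
tool_rot: [-3.071, -0.658, 0.004]
contact_force: [-0.6, 3.4, -1.0]
opening: 0.0204
pos [0.5443 0.033  0.0469] yawx 0.4222 toolz [-2.7e-03  4.0e-04 -1.0e+00] q [-0.076  0.056  1.937  0.     1.151  1.072] F [-0.6  3.4 -1. ] T [0.52 0.12 0.45] open 0.0204
shift mm [ 0.3 -0.2 10.9] turn -0.7894
shift mm [ 0.3 -0.2 10.9] turn 2.3522
shift mm [ 0.3 -0.2 10.9] turn 2.3522
```

```bash
python3 -m creep '[[255,0,0,-0.25,0.12],[255,0,0,-0.5,0.24],[255,0,0,-0.75,0.36],[255,0,0,-1.0,0.48],[255,0,0,-1.25,0.6],[255,0,0,-1.5,0.72],[255,0,0,-1.75,0.84],[255,0,0,-2.0,0.96],[255,0,0,-2.25,1.08],[255,0,0,-2.5,1.2],[255,0,0,-2.75,1.32],[255,0,0,-3.0,1.44]]'; python3 plan.py .5445 .0333 .036 1.2116
```

```text
t: 8.82
tool_pos: [0.5444, 0.0339, 0.0499]
tool_rot: [-2.742, 1.531, 0.005]
contact_force: [-1.2, 6.7, -2.4]
opening: 0.0202
pos [0.5444 0.0339 0.0499] yawx -1.0181 toolz [-0.0024  0.0025 -1.    ] q [-7.500e-02  5.200e-02  1.936e+00  2.000e-03  1.157e+00  2.512e+00] F [-1.2  6.7 -2.4] T [1.06 0.01 0.42] open 0.0202
shift mm [ 0.6  0.2 13.9] turn -2.2297
shift mm [ 0.6  0.2 13.9] turn 0.9119
shift mm [ 0.6  0.2 13.9] turn 0.9119
```

```bash
python3 -m creep '[[255,0,0,-0.1,-0.1],[255,0,0,-0.35,-0.22],[255,0,0,-0.6,-0.34],[255,0,0,-0.85,-0.46],[255,0,0,-1.1,-0.58],[255,0,0,-1.35,-0.7],[255,0,0,-1.6,-0.82],[255,0,0,-1.85,-0.94],[255,0,0,-2.1,-1.06],[255,0,0,-2.35,-1.18],[255,0,0,-2.6,-1.3],[255,0,0,-2.85,-1.42]]'; python3 plan.py .5445 .0333 .036 1.2116
```

```text
t: 9.82
tool_pos: [0.5443, 0.033, 0.0527]
tool_rot: [-3.074, -0.641, 0.004]
contact_force: [-0.5, 1.7, -1.8]
opening: 0.0201
pos [0.5443 0.033  0.0527] yawx 0.4113 toolz [-0.0027  0.0011 -1.    ] q [-7.600e-02  4.800e-02  1.935e+00  1.000e-03  1.162e+00  1.083e+00] F [-0.5  1.7 -1.8] T [ 0.4   0.05 -0.4 ] open 0.0201
shift mm [ 0.3 -0.2 16.7] turn -0.8003
shift mm [ 0.3 -0.2 16.7] turn 2.3413
shift mm [ 0.3 -0.2 16.7] turn 2.3413
```

```bash
python3 -m creep '[[255,0,0,-0.25,-0.12],[255,0,0,-0.5,-0.24],[255,0,0,-0.75,-0.36],[255,0,0,-1.0,-0.48],[255,0,0,-1.25,-0.6],[255,0,0,-1.5,-0.72],[255,0,0,-1.75,-0.84],[255,0,0,-2.0,-0.96],[255,0,0,-2.25,-1.08],[255,0,0,-2.5,-1.2],[255,0,0,-2.75,-1.32],[255,0,0,-3.0,-1.44]]'; python3 plan.py .5445 .0333 .036 1.2116
```

```text
t: 10.82
tool_pos: [0.5452, 0.0327, 0.0562]
tool_rot: [-1.889, -2.509, -0.001]
contact_force: [0.9, 1.8, -2.5]
opening: 0.0205
pos [0.5452 0.0327 0.0562] yawx 1.8511 toolz [-4.e-04  8.e-04 -1.e+00] q [-7.700e-02  4.300e-02  1.933e+00  1.000e-03  1.166e+00 -3.570e-01] F [ 0.9  1.8 -2.5] T [ 0.4  -0.27 -0.38] open 0.0205
shift mm [ 0.7 -0.5 20.2] turn 0.6395
shift mm [ 0.7 -0.5 20.2] turn -2.5021
shift mm [ 0.7 -0.5 20.2] turn -2.5021
```

```bash
python3 -m creep '[[255,0,0,-0.25,-0.12],[255,0,0,-0.5,-0.24],[255,0,0,-0.75,-0.36],[255,0,0,-1.0,-0.48],[255,0,0,-1.25,-0.6],[255,0,0,-1.5,-0.72],[255,0,0,-1.75,-0.84],[255,0,0,-1.9,-0.92],[255,0,0,-1.95,-0.84],[255,0,0,-2.2,-0.72],[255,0,0,-2.45,-0.6],[255,0,0,-2.7,-0.48]]'; python3 plan.py .5445 .0333 .062 1.427
```

```text
t: 11.82
tool_pos: [0.5455, 0.033, 0.0589]
tool_rot: [1.252, 2.881, 0.001]
contact_force: [2.3, 2.7, -2.6]
opening: 0.0201
pos [0.5455 0.033  0.0589] yawx 2.322 toolz [ 4.e-04  6.e-04 -1.e+00] q [-7.600e-02  4.000e-02  1.931e+00  1.000e-03  1.170e+00 -8.280e-01] F [ 2.3  2.7 -2.6] T [ 0.5  -0.39  0.39] open 0.0201
shift mm [ 0.9 -0.5 -3.1] turn 0.895
shift mm [ 0.9 -0.5 -3.1] turn -2.2466
shift mm [ 0.9 -0.5 -3.1] turn -2.2466
```

```bash
python3 -m creep '[[255,0,0,-0.25,0.12],[255,0,0,-0.5,0.24],[255,0,0,-0.75,0.36],[255,0,0,-1.0,0.48],[255,0,0,-1.25,0.6],[255,0,0,-1.5,0.72],[255,0,0,-1.75,0.84],[255,0,0,-1.85,0.9],[255,0,0,-1.85,0.9],[255,0,0,-1.85,0.9]]'; python3 plan.py .5445 .0333 .062 1.427
```

```text
t: 12.65
tool_pos: [0.545, 0.0327, 0.0607]
tool_rot: [-2.371, -2.06, 0.001]
contact_force: [0.3, 2.0, -3.2]
opening: 0.0201
pos [0.545  0.0327 0.0607] yawx 1.4303 toolz [-0.0011  0.     -1.    ] q [-0.076  0.037  1.931 -0.     1.175  0.064] F [ 0.3  2.  -3.2] T [ 0.28 -0.12  0.32] open 0.0201
shift mm [ 0.6 -0.6 -1.3] turn 0.0033
shift mm [ 0.6 -0.6 -1.3] turn -3.1382
shift mm [ 0.6 -0.6 -1.3] turn -3.1382
```

```bash
python3 -m creep '[[0,0,0,0,0],[0,0,0,0,0],[0,0,0,0,0],[0,0,0,0,0],[0,0,0,0,0],[0,0,0,-40,0],[0,0,0,-80,0],[0,0,0,-120,0],[0,0,0,-130,0]]'; python3 -m creep '[[0,40,0,0,0],[0,80,0,0,0],[0,120,0,0,0],[0,160,0,0,0],[0,200,0,0,0],[0,240,0,0,0],[0,280,0,0,0],[0,320,0,0,0],[0,360,0,0,0],[0,360,0,0,0],[0,360,0,0,0]]'; python3 - <<'E'
from fit3 import *
ims={}
for c in("top","side"): ims[c]=ctrl.get_image(c); cv2.imwrite(f"pics/{c}3.png",ims[c][:,:,::-1])
fit3(ims,[.5442,.0335,-1.71,.088,-1.712,.0895,-1.7135],zs=.089,zsig=.01,out="pics/fit3.png")
E
```

```text
t: 13.4
tool_pos: [0.5492, 0.0321, 0.1996]
tool_rot: [2.366, 2.053, 0.013]
contact_force: [1.2, -1.2, 1.3]
opening: 0.0854
t: 14.32
tool_pos: [0.5956, 0.3908, 0.1901]
tool_rot: [2.369, 2.063, -0.002]
contact_force: [-0.4, -0.4, -0.2]
opening: 0.0852
2436.82 [0.5614, 0.0237, -1.6546, 0.0447, -1.7353, 0.1173, -1.8063, -2.9971, 2.4894, -2.1652, -6.1713] [133.19, 220.45, 80.5, 129.44, 694.24, -342.53, 0.5, 7.48]
2451.51 [0.5556, 0.0238, -1.6527, 0.0421, -1.7411, 0.1173, -1.8067, -3.0353, 0.5301, -3.2153, -6.436] [133.32, 220.68, 78.14, 130.16, 640.58, -326.11, 0.52, -7.18]
2438.17 [0.5579, 0.0234, -1.6518, 0.0373, -1.7383, 0.1166, -1.8121, -3.0994, 1.0055, -2.8075, -6.4945] [133.55, 221.04, 77.97, 128.56, 609.93, -304.28, 0.52, 6.97]
seized-mate yaw deg 4.6 rise mm 72.6
```

View pics/fit3.png

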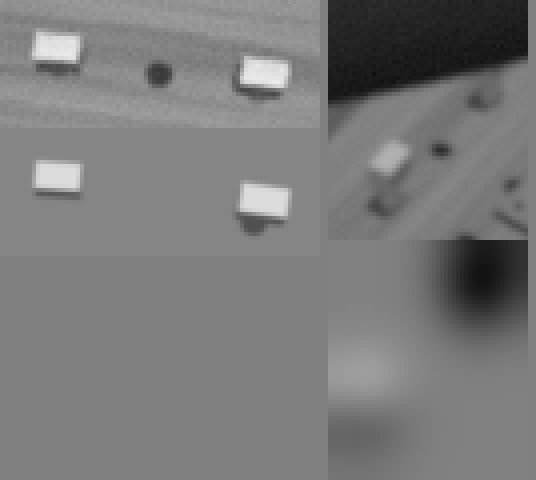

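The stop has risen: its shank now shows at about (60,70) in the top crop. The arm hides the mate in the side view, so I'll move it back towards the start pose, which was clear.

```bash
python3 -m creep '[[0,132,-420,-20,0],[0,132,-420,-20,0],[0,132,-420,-20,0],[0,132,-420,-20,0],[0,132,-420,-20,0],[0,132,-420,-20,0],[0,132,-420,-20,0],[0,132,-420,-20,0],[0,132,-420,-20,0],[0,132,-420,-20,0],[0,132,-420,-20,0],[0,132,-420,-20,0]]'; python3 - <<'E'
from fit3 import *
ims={}
for c in("top","side"): ims[c]=ctrl.get_image(c); cv2.imwrite(f"pics/{c}4.png",ims[c][:,:,::-1])
fit3(ims,[.5442,.0335,-1.71,.088,-1.712,.0895,-1.7135],zs=.089,zsig=.01,out="pics/fit4.png")
E
```

```text
t: 15.42
tool_pos: [0.1956, 0.5792, 0.212]
tool_rot: [-2.368, -2.062, -0.001]
contact_force: [-0.1, -0.3, 1.1]
opening: 0.0853
565.34 [0.5432, 0.0347, -1.6734, 0.0898, -1.7165, 0.09, -1.7114, 0.7186, -0.2363, -0.0517, 0.427] [112.6, 194.42, 52.05, 112.67, 176.14, 84.3, 0.59, 1.38]
567.51 [0.5448, 0.0328, -1.6739, 0.0885, -1.7199, 0.0888, -1.7117, 0.1162, 0.2129, 0.191, 0.6131] [112.64, 194.57, 50.86, 112.37, 174.93, 85.48, 0.59, 1.31]
564.76 [0.5438, 0.0335, -1.674, 0.0893, -1.7142, 0.09, -1.7122, 0.3235, -0.0633, -0.008, 0.5957] [112.62, 194.48, 51.38, 112.47, 174.74, 85.52, 0.59, 1.3]
seized-mate yaw deg 2.3 rise mm 0.7
```

View pics/fit4.png

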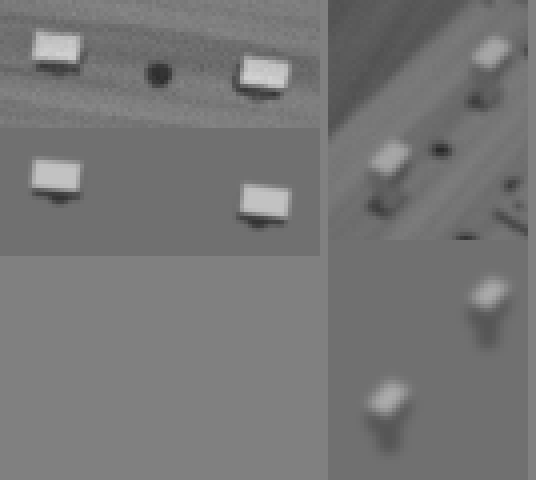

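```bash
python3 - <<'E'
from fit3 import *
for n in("top","side"):
    a,b=[cv2.GaussianBlur(cv2.imread(f"pics/{n}{i}.png"),(0,0),1).astype(int) for i in(0,4)]
    d=(np.abs(a-b).max(2)>35).astype(np.uint8); k,_,s,_=cv2.connectedComponentsWithStats(d)
    print(n,[r[:5].tolist() for r in s[1:] if r[4]>6])
# refit, with priors on offsets disabled in effect: first and last pictures, other starting points
for i,z,a in((0,.066,-1.93),(4,.089,-1.69)):
    fit3({c:cv2.imread(f"pics/{c}{i}.png")[:,:,::-1] for c in("top","side")},[.544,.033,a,z,-1.70,.089,-1.712],zs=z,zsig=.001 if i==0 else .01,seeds=5)
print(ctrl.get_obs()["contact_force"])
E
```

```text
top [[299, 174, 6, 2, 10], [297, 180, 8, 3, 21], [122, 258, 153, 73, 1106], [97, 264, 25, 44, 407], [6, 272, 85, 40, 1141], [0, 281, 31, 16, 341], [132, 280, 7, 11, 57], [132, 292, 12, 9, 73], [0, 297, 63, 39, 768], [126, 300, 135, 63, 835], [118, 308, 6, 3, 14], [70, 312, 21, 17, 185], [56, 314, 13, 14, 92], [6, 326, 16, 10, 98], [61, 329, 108, 71, 1737], [285, 330, 4, 5, 14], [12, 335, 12, 6, 29], [18, 340, 6, 5, 22], [0, 343, 20, 30, 398], [13, 374, 17, 6, 61], [0, 382, 48, 18, 476]]
side [[542, 63, 44, 20, 110], [587, 83, 5, 3, 7], [302, 125, 192, 167, 1991], [529, 131, 9, 19, 44], [526, 133, 8, 18, 36], [501, 142, 49, 48, 280], [303, 191, 6, 5, 19], [483, 192, 15, 14, 61], [301, 195, 9, 8, 41], [308, 200, 3, 4, 8], [528, 218, 5, 3, 9], [379, 237, 5, 2, 8], [566, 240, 4, 4, 11], [490, 245, 48, 39, 207], [348, 256, 57, 22, 406], [344, 256, 88, 93, 1616], [366, 263, 53, 42, 712], [513, 285, 15, 12, 42], [307, 294, 12, 11, 74], [444, 300, 6, 5, 9], [303, 307, 22, 44, 591], [343, 307, 99, 93, 794], [497, 316, 5, 4, 11], [328, 332, 16, 5, 41], [326, 334, 26, 13, 165], [312, 345, 40, 4
[... 1163 characters left out ...]
.71 [0.5424, 0.032, -1.672, 0.0893, -1.7089, 0.0895, -1.7112, -0.1766, -0.4921, -0.5289, 0.7088] [112.7, 194.58, 51.64, 112.48, 174.86, 85.39, 0.59, 1.3]
565.47 [0.5427, 0.0337, -1.674, 0.0895, -1.7173, 0.0896, -1.7114, 0.3843, -0.4055, -0.241, 0.484] [112.64, 194.4, 51.61, 112.59, 175.14, 84.95, 0.59, 1.33]
564.87 [0.5438, 0.0336, -1.6711, 0.089, -1.7108, 0.0901, -1.7122, 0.3634, -0.0911, -0.0044, 0.5754] [112.67, 194.56, 51.19, 112.52, 176.19, 84.61, 0.59, 1.37]
566.97 [0.5432, 0.0343, -1.6716, 0.0911, -1.7161, 0.0914, -1.7113, 0.5874, -0.1495, -0.0659, 0.702] [112.65, 194.1, 53.76, 112.64, 173.84, 86.14, 0.58, 1.25]
seized-mate yaw deg 2.3 rise mm 1.1
[ 0.08765654  0.38793178 -1.0577292 ]
```

```bash
python3 -c "
from station import ctrl
print(ctrl.finish_job(), ctrl.get_obs()['t'])"
```

```text
the job is handed in; nothing more can be done
the job is handed in; nothing more can be done
```

I gripped the seized stop across its 22 mm faces and worked it up about 23 mm with back-and-forth twists at 2–2.5 mm per radian. I then turned it into line, let go, moved the arm clear and handed the job in. `finish_job` gives no verdict. The last clock reading was about 15.4 s of the 56 s allowed.

**Height:** After release, fits to both cameras put the stop's top 0 to 1.1 mm below the other stop's top. The arm's own travel gives about 1.3 mm low. Both are inside the 3 mm limit.

**Alignment:** The camera fits put its faces 2 to 3° out of line with the other stop, while the arm's readings gave about 0°. The two disagree by 2–3°, but both are inside the 7° limit.

**Everything else:**
- **Top view, before and after:** the only changes were the seized stop, the arm and its shadow, so the other stop and the loose items stayed put.
- **Side view:** the arm and its shadow account for large changed areas there, so I relied on the top view for this.
- **Forces:** the readings between moves stayed under 10 N. The upward pull read only 1–3 N while twisting, less than the 10 N expected. The pictures confirmed that the stop had risen.

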